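# Clip a sample plate home on the viewing stage, take the picture, swing the clip clear

### The arm

A 7-joint arm with a two-finger parallel gripper is mounted at the origin on the work surface. World frame = base frame: x ahead of the robot, y to its left, z up, the work surface at z = 0. Lengths are in m, angles in rad, forces in N, time in s.
With the tool pointing down it reaches from about 0.425 to 0.875 m from the base axis. Payload 8.4 kg.
Tool frame: the origin (TCP) lies between the finger pads; the fingertips stand 8 mm ahead of it and the grasp point (between the pads) lies 11 mm behind it; z points along the fingers, y is the direction in which the jaws open and shut (so a half turn about z gives the same grasp; the last joint's range is limited). The gripper opens to 87 mm and grips with 3 to 60 N. Pads are 19 mm wide; open, the fingers measure 117 mm over their backs; the gripper's body (75 mm by 190 mm) begins 51 mm behind the grasp point.
Start: joints at [-1.408, 0.333, 0.04, 1.465, -0.013, 1.343, -0.059], TCP at [0.168, 0.628, 0.231] pointing down, gripper open.
Joint ranges: [-2.58, 2.58], [-0.38, 2.09], [-1.3, 1.39], [0.25, 2.4], [-1.5, 4.64], [0.08, 2.09], [-2.65, 2.65]. Speed limits (rad/s): [2.22, 2.22, 2.79, 2.79, 3.14, 3.14, 3.14].

### API

Orientations are given as [roll, pitch, yaw] about the fixed x, y, z axes, in that order (R = Rz(yaw) Ry(pitch) Rx(roll)).
In Python, from station import env, grab_frame gives the robot as it stands.
- The arm moves only by the tool servo_tool, never from a script. Its arguments are lists of equal length, an entry for each row: "gripper": the opening, from 0 (shut) to 1 (fully open); "travel": the shift along the world's x, y, z in m, a list of three; "yaw": the turn about the world's z in rad. In form: {"gripper": [gripper, ...], "travel": [[tx, ty, tz], ...], "yaw": [yaw, ...]}. A call has 1 to 20 rows; each row is the pose to reach, as a shift and turn from the pose commanded when the call began; what a row does not reach only later rows make up. A row lasts 1/10 s, in which the tool goes at most 50 mm and 8.59 degrees, less where a joint would pass 70% of its speed; a pose out of reach is approached as far as the arm can. A call with a gripper value outside its range is refused whole. The fingers move at their own pace and stop on an object; "force" is the grip in N (left out, the last holds). Time passes only in rows, so rows that repeat a pose let the fingers close. It gives the time, the measured TCP pose, the force and the opening at its end, in the units of the state.
- env.sense(): the state, without advancing time (a new reading comes with each control period).
- grab_frame(name): name is "side" or "top"; returns a dict with "pixels" (400x640x3 uint8, blue, green, red), "depth" (400x640 float32, m along the optical axis (not along the pixel's ray), 0 where there is no reading), "mtx" (3x3 intrinsics, pixels), "view" (4x4, takes a point from world to camera coordinates). Camera axes: x right, y down, z forward; pixel columns grow to the right and rows downward; lengths in m; the calibration is good to about 2 mm. A picture is of the moment at which its call begins.
- env.job_done(): hands the job in, once; it reports no verdict.
The state is a dict: "time": time; "q": joint angles; "joint_vel": joint speeds; "joint_efforts": joint torques, N m; "tool_pos": TCP position; "ee_rot": TCP orientation; "ft_force": force on the tool from outside, world axes, zero at the start; "wrist_torque": the same for the moment, N m; "gripper_width": finger opening in m.
Only numpy, scipy, OpenCV 4.12 (cv2) and the standard library are available. Lean on these libraries where they do the work, as an engineer would, in place of code of your own. Each camera call takes 0.05 s, during which the arm holds its last target. There are 200 camera calls.

### The job

Take a picture of the sample plate on the kitchen's viewing stage: by its orange post, swing the spring clip round its pivot screw onto the plate until its white foot is against the plate's blue bar, and lean on it until the plate is hard up against the red end stop, holding a firm push of about 13 N for a moment (less than 10 N does not seat it, more than 22 N cracks it). Let go, press the shutter button fully down while the clip still holds the plate, then swing the clip clear again, all the way back to its parking stop, and let go. Touch the plate only with the clip, leave it lying flat in its channel, and leave the tumbler, jar and tin where they are.

Things in the scene. Friction and masses are not known exactly. Their poses are not given: they have to be found in the camera images.
- stage: Fixed aluminium stage, origin on the bench under the plate channel; slab x -60 to 115, y -130 to 130, 30 mm high (deck). The channel runs along y, rails 6 mm high. +y points to the red end stop (14 mm high), whose face lies at y 70 to 80 mm: where exactly is not measured, feel it. +x (away from the robot) points to the pivot. A small camera on a foot stands at x 98, y 113, 105 mm high, reaching in to x 70, y 85 and out to y 140.
- clip_pivot (a point): The clip's pivot axis (vertical) where it meets the deck: stage frame x 95, y -30, z 30 mm. Screw head top 63 mm above the bench.
- clip (a joint): Turn of the clip, rad: 0 = at its parking stop (blade 1.1 rad short of the stage's -x, towards -y), growing clockwise seen from above, towards the plate; at 1.1 the blade points along the stage's -x. Foot meets the plate's edge at 0.7 to 0.8; at the bar with the plate home: 1.05 to 1.15. Range 0 to 1.35, starts at 0 to 0.3. Light friction, no spring about this axis: it stays where left.
- clip_post (a point): Point on the axis of the clip's upright orange post, to push or hold: 14 mm diameter, from 55 to 97 mm above the bench (this point at 83 mm), 95 mm from the pivot axis, straight above the foot.
- clip_foot (a point): Centre of the clip's white foot, a roller of 10 mm radius, 34 mm long along the blade, 95 mm from the pivot. Off the plate it hangs 3.5 mm above the deck (centre 43.5 mm above the bench). The blade is a spring: pushed sideways (up to about 9 N) the foot rides up the 6 mm plate edge by itself, perhaps sliding the plate first, then presses on the plate with about 3 N.
- clip_blade: Steel blade of the clip with foot and post: 108 x 16 x 2 mm, 53 to 56 mm above the bench. Origin on the pivot axis 53 mm above the bench; x runs along the blade to the foot.
- plate: Clear sample plate 70 (x) x 120 (y) x 6 mm, about 0.25 kg, lying loose in the channel on the deck (1.5 mm side play), y along the channel towards the end stop. Origin at the centre of its underside. It starts 4 to 20 mm short of the end stop. Carries a blue bar and a flat copper-coloured sample disc.
- plate_bar (a point): Middle of the face of the plate's raised blue bar that the clip foot comes against: the bar is 56 (x) x 8 x 12 mm high on the plate's top; its face looks to -y, 25 mm in from the plate's -y edge. Axes as the plate. With the foot against the bar, the foot's centre lies 10 mm before this point along y.
- shutter (a joint): Travel of the shutter button, m: 0 = up, 0.006 = fully down; about 5 N takes it all the way down. It springs back up.
- shutter_top (a point): Centre of the top of the red shutter button (28 mm diameter) on its small black housing, to the left of the stage. Press straight down.
- tumbler: Green glass tumbler, 68 mm diameter, 85 mm high, origin at its foot. Bystander.
- spice_jar: Jar with red cap, 52 mm diameter, 100 mm high, origin at its foot. Bystander.
- tin: Blue tea tin with steel lid, 93 x 63 x 53 mm high, origin at its foot. Bystander.

How it is judged:
On the way, in this order (a step that is already met when the one before it is completed fails the run):
1. the clip's foot stands on the plate against the blue bar and presses the plate home with 10 to 22 N (y of clip_foot in the frame of plate_bar between -0.0135 and -0.0075 m and x of clip_foot in the frame of plate_bar between -0.025 and 0.025 m and z of clip_foot in the frame of plate_bar below 0.008 m and contact force between clip_blade and plate above 10 N), for 0.3 s.
2. the shutter button is pressed fully down, robot off the clip, while the clip's foot still stands at the bar (y of clip_foot in the frame of plate_bar between -0.0135 and -0.0075 m and x of clip_foot in the frame of plate_bar between -0.025 and 0.025 m and z of clip_foot in the frame of plate_bar below 0.008 m and value of joint shutter above 0.0045 m and contact force between the fingers and clip_blade below 0.3 N), for 0.05 s.
At the end, for the whole second after the job is handed in: The clip is back at its parking stop (joint below 0.08 rad) and still; the plate lies flat and at rest on the deck in its channel, its origin 8 to 22 mm along the stage's y (home, not dragged back); the shutter button is up; the robot touches nothing (value of joint clip below 0.08 rad and velocity of joint clip below 0.05 rad/s and y of plate in the frame of stage between 0.008 and 0.022 m and z of plate in the frame of stage below 0.032 m and angle between plate's own z axis and vertical below 0.03 rad and linear speed of plate below 0.01 m/s and value of joint shutter below 0.002 m).
It fails at once if the clip is forced against the plate with more than 22 N (contact force between clip_blade and plate above 22 N).
It fails at once if the gripper or arm touches the plate (contact force between any of the fingers, the arm and plate above 0.5 N).
It fails at once if the tumbler is pushed more than 20 mm (distance of tumbler from where it was at the start of the episode above 0.02 m).
It fails at once if the spice jar is pushed more than 20 mm (distance of spice_jar from where it was at the start of the episode above 0.02 m).
It fails at once if the tin is pushed more than 20 mm (distance of tin from where it was at the start of the episode above 0.02 m).
It also fails if it takes over 72 s, if anything falls off the work surface, if the arm or the gripper's body presses on something with over 40 N, if the wrist force passes 120 N, or if a joint passes its speed limit or range.

## Working session

There is one attempt and no reset: what is moved stays moved. The work goes in short steps, Python scripts to look and compute and a tool call to move; the robot and the scene stay as the last step left them, time stands still between calls to the robot, and variables do not carry over. Pictures are saved under pics/ and viewed, about 8 in all and at most 12, crops included, and the job is handed in when it is done.

Besides the shell and the picture viewer there is one more tool, called by a JSON object that holds its "method" and its "body", one argument or row to a line. servo_tool: Moves the arm, as the interface text tells. Its arguments: {"type":"object","properties":{"gripper":{"type":"array"},"travel":{"type":"array"},"yaw":{"type":"array"},"force":{"type":"number"}},"required":["gripper","travel","yaw"]}

```bash
mkdir -p pics
cat > h.py <<'E'
import numpy as np, cv2
from station import env, grab_frame
def ray(f,u,v,z):
    V=np.array(f["view"]);R=V[:3,:3];t=V[:3,3];c=-R.T@t
    d=R.T@(np.linalg.inv(f["mtx"])@np.array([u,v,1.]))
    return c+d*(z-c[2])/d[2]
def cloud(f):
    d=f["depth"];v,u=np.mgrid[:d.shape[0],:d.shape[1]]
    p=np.stack([u*d,v*d,d],-1)@np.linalg.inv(f["mtx"]).T
    V=np.array(f["view"]);return (p-V[:3,3])@V[:3,:3]
E
python3 - <<'E'
from h import *
for n in("side","top"):
    f=grab_frame(n);cv2.imwrite(f"pics/{n}0.png",f["pixels"]);np.savez(f"{n}0.npz",**f)
    print(n,np.round(f["view"],3).tolist(),f["mtx"].tolist())
print(env.sense())
E
```

```text
side [[0.707, -0.707, 0.008, -0.374], [-0.505, -0.512, -0.695, 0.35], [0.495, 0.487, -0.719, 0.948], [0.0, 0.0, 0.0, 1.0]] [[482.01730557281047, 0.0, 335.9229042939007], [0.0, 482.01730557281047, 198.36345852316214], [0.0, 0.0, 1.0]]
top [[0.006, -1.0, 0.006, 0.02], [-0.986, -0.007, -0.164, 0.575], [0.164, -0.005, -0.986, 0.938], [0.0, 0.0, 0.0, 1.0]] [[434.82084274480184, 0.0, 318.4618036580021], [0.0, 434.82084274480184, 205.70490996281308], [0.0, 0.0, 1.0]]
{'time': 0.1, 'q': array([-1.4082103 ,  0.33387874,  0.03987726,  1.46618585, -0.01340849,
        1.34329706, -0.05847524]), 'joint_vel': array([ 6.58379714e-04, -9.48765661e-05,  6.89494770e-04, -2.02137202e-03,
       -7.44041312e-04, -8.25252217e-04, -1.71728604e-03]), 'joint_efforts': array([ 4.17326271e-03, -6.57820272e+01,  1.34010427e+00, -4.04708719e+01,
       -5.97350858e-02,  4.09179332e-02,  4.28622650e-05]), 'tool_pos': array([0.16814044, 0.62744641, 0.22972189]), 'ee_rot': array([-3.14009267e+00,  9.44909458e-05,  2.87981016e+00]), 'ft_force': array([-0.0480883 ,  1.1738141 ,  0.47727825]), 'wrist_torque': array([-0.05333898,  0.02372322, -0.00644726]), 'gripper_width': 0.08695476932498808}
```

View pics/top0.png

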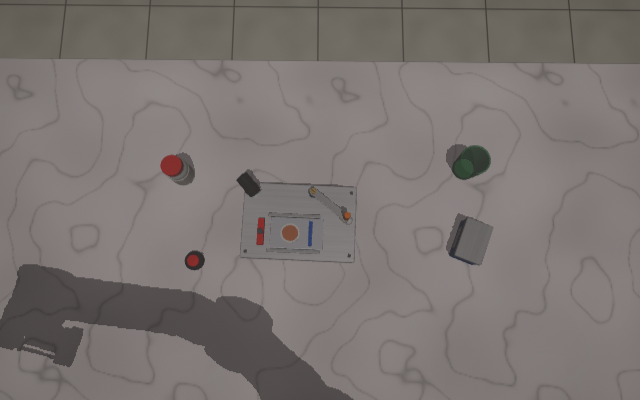

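View pics/side0.png

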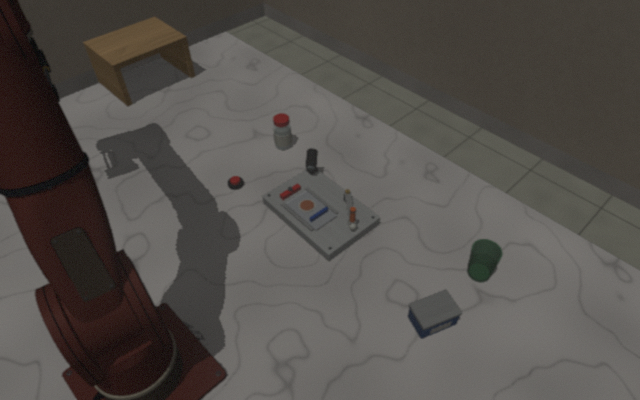

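The top view shows the stage at px (241–356, 183–262), the stop at (261,231), the bar at (310,233), the post at (347,215), the pivot at (313,191) and the button at (194,261). The side view agrees with it and shows the workspace is clear around the stage. Next I'll measure these points.

Run:
```python
from h import *
T=np.load("top0.npz");S=np.load("side0.npz")
def blobs(f,lo,hi,box):
    h=cv2.cvtColor(f["pixels"],cv2.COLOR_BGR2HSV);m=cv2.inRange(h,lo,hi)
    b=np.zeros_like(m);x0,y0,x1,y1=box;b[y0:y1,x0:x1]=m[y0:y1,x0:x1];return b
def cen(b):
    n,l,s,c=cv2.connectedComponentsWithStats(b);i=1+np.argmax(s[1:,4]);return c[i],s[i]
# stage slab by depth cloud
P=cloud(T);m=((abs(P[...,2]-.03)<.008)).astype(np.uint8);b=np.zeros_like(m);b[170:275,230:370]=m[170:275,230:370]
b=cv2.morphologyEx(b,cv2.MORPH_CLOSE,np.ones((15,15)))
n,l,s,c=cv2.connectedComponentsWithStats(b);i=1+np.argmax(s[1:,4]);
ct=cv2.findContours((l==i).astype(np.uint8),cv2.RETR_EXTERNAL,cv2.CHAIN_APPROX_NONE)[0][0]
q=np.array([ray(T,*p,.03)[:2] for p in ct[:,0,:]]).astype(np.float32)
r=cv2.minAreaRect(q);print("stage rect",r)
items={"bar":((100,80,40),(130,255,255),(300,215,325,250),.048),"stop":((0,120,60),(6,255,255),(250,210,272,250),.044),"disc":((5,80,60),(20,255,255),(275,215,305,250),.036),"post":((5,120,80),(20,255,255),(335,203,360,225),.097),"button":((0,120,60),(8,255,255),(180,250,210,275),None)}
for k,(lo,hi,bx,z) in items.items():
    bb=blobs(T,lo,hi,bx);c,s=cen(bb)
    zz=z if z else None
    zm=np.median(P[...,2][bb>0])
    rr=cv2.minAreaRect(np.array([ray(T,u,v,z or zm)[:2] for v,u in np.argwhere(bb>0)],np.float32))
    print(k,c,s,"z",zm,ray(T,*c,z or zm), [np.round(x,4) for x in rr])
Q=cloud(S)
for k,bx,lo,hi in (("button",(225,172,246,192),(0,120,60),(8,255,255)),("post",(345,203,360,225),(5,120,80),(20,255,255))):
    bb=blobs(S,lo,hi,bx);print("side",k,cen(bb)[0],np.median(Q[bb>0],0),Q[bb>0][:,2].max())
im=cv2.resize(T["pixels"][165:275,170:370],None,fx=4,fy=4,interpolation=cv2.INTER_CUBIC);cv2.imwrite("pics/crop1.png",cv2.convertScaleAbs(im,alpha=1.5))
```

```text
stage rect ((0.5409699082374573, 0.06885182857513428), (0.25921630859375, 0.17460687458515167), 87.75618743896484)
bar [309.80232558 233.48837209] [308 221   5  25  86] z 0.04822432392426608 [0.51123406 0.04245892 0.048     ] [array([0.5124, 0.0424]), array([0.0076, 0.0542]), np.float64(87.7754)]
stop [259.44285714 238.64285714] [257 232   6  13  70] z 0.043564371824921476 [0.49929093 0.15542642 0.044     ] [array([0.5167, 0.1546]), array([0.0133, 0.0593]), np.float64(87.2854)]
disc [289.42708333 232.51041667] [282 225  16  16 192] z 0.03929405146951208 [0.51436996 0.08888246 0.036     ] [array([0.5144, 0.0887]), array([0.0323, 0.0352]), np.float64(45.8989)]
post [346.7027027  215.35135135] [344 212   7   8  37] z 0.09608946777315457 [ 0.54579776 -0.03700179  0.097     ] [array([ 0.5455, -0.0376]), array([0.0129, 0.0152]), np.float64(89.7909)]
button [192.61946903 260.11504425] [187 255  12  12 113] z 0.021946929235582 [0.45136488 0.30880441 0.02194693] [array([0.4505, 0.309 ]), array([0.0248, 0.0253]), np.float64(0.3605)]
side button [234.61403509 179.84210526] [0.44811796 0.30765924 0.02255437] 0.02714875228552659
side post [352.375 208.75 ] [ 0.5457281  -0.03670175  0.0975678 ] 0.10046583601779589
```

View pics/crop1.png

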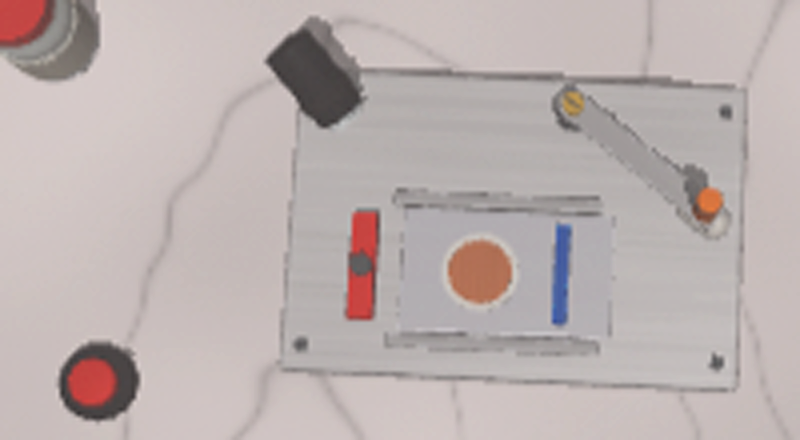

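{"method": "servo_tool", "body": {
  "gripper": [1,1,1,1,1,1,1,1,1,1,1,1,1,1,1,1,1,1,1,1],
  "travel": [
    [0.04,-0.03,0],
    [0.08,-0.06,0],
    [0.11,-0.1,0],
    [0.15,-0.13,0],
    [0.18,-0.16,0],
    [0.22,-0.2,0],
    [0.25,-0.23,0],
    [0.265,-0.275,0],
    [0.28,-0.32,0],
    [0.295,-0.365,0],
    [0.31,-0.41,0],
    [0.325,-0.455,0],
    [0.34,-0.5,0],
    [0.355,-0.545,0],
    [0.365,-0.59,0],
    [0.375,-0.635,0],
    [0.378,-0.665,-0.02],
    [0.378,-0.665,-0.06],
    [0.378,-0.665,-0.06],
    [0.378,-0.665,-0.06]
  ],
  "yaw": [-0.14,-0.28,-0.42,-0.56,-0.7,-0.84,-0.98,-1.12,-1.26,-1.4,-1.54,-1.68,-1.82,-1.96,-2.0,-2.0,-2.0,-2.0,-2.0,-2.0]
}}

```text
time: 2.1
tool_pos: [0.5458, -0.0366, 0.1707]
ee_rot: [-3.14, 0.001, 0.88]
ft_force: [0.3, -0.2, 1.0]
gripper_width: 0.0867
```

Run:
```python
from h import *
s=env.sense();print({k:np.round(s[k],4) for k in("time","q","tool_pos","ee_rot","ft_force")})
T=np.load("top0.npz")
print("screw",ray(T,313,190.5,.063))
```

```text
{'time': np.float64(2.1), 'q': array([-0.6662,  0.1938,  0.7386,  1.825 , -0.1404,  1.1779, -0.5731]), 'tool_pos': array([ 0.5458, -0.0366,  0.1707]), 'ee_rot': array([-3.1404e+00,  1.4000e-03,  8.8040e-01]), 'ft_force': array([ 0.2993, -0.1852,  1.0104])}
screw [0.60648377 0.03596137 0.063     ]
```

{"method": "servo_tool", "body": {
  "gripper": [1,1,1,1,1,0.27,0.27,0.27,0.27,0.27,0.27,0.27],
  "travel": [
    [0,0,-0.03],
    [0,0,-0.06],
    [0,0,-0.08],
    [0,0,-0.096],
    [0,0,-0.096],
    [0,0,-0.096],
    [0,0,-0.096],
    [0,0,-0.096],
    [0,0,-0.096],
    [0,0,-0.096],
    [0,0,-0.096],
    [0,0,-0.096]
  ],
  "yaw": [0,0,0,0,0,0,0,0,0,0,0,0]
}}

```text
time: 3.3
tool_pos: [0.5462, -0.0372, 0.0746]
ee_rot: [-3.141, 0.0, 0.88]
ft_force: [-0.2, -0.2, -0.3]
gripper_width: 0.0393
```

```bash
cat >> h.py <<'E'
PIV=np.array([.607,.036]);PSI=-.039
def arc(th,r=.095):  # TCP xy and yaw with tool centred on post
    a=np.pi+1.1-th+PSI; return PIV+r*np.array([np.cos(a),np.sin(a)]), 1.1-th+PSI
E
python3 - <<'E'
from h import *
s=env.sense();p=s["tool_pos"];print(p,s["ee_rot"],s["ft_force"],s["gripper_width"])
p0=np.array([.546,-.037]);y0=.88
for th in np.arange(.2,1.36,.05):
    q,y=arc(th);print(round(th,2),np.round(q-p0,4),round(y-y0,3))
f=grab_frame("side");cv2.imwrite("pics/s2.png",cv2.resize(f["pixels"][150:270,260:420],None,fx=4,fy=4))
E
```

```text
[ 0.5461889  -0.03717456  0.07455863] [-3.14147728e+00  3.06636303e-05  8.79745886e-01] [-0.16835837 -0.18414205 -0.26855411] 0.039331452453499595
0.2 [-0.0009  0.0009] -0.019
0.25 [-0.0044  0.0041] -0.069
0.3 [-0.0078  0.0075] -0.119
0.35 [-0.011  0.011] -0.169
0.4 [-0.014   0.0147] -0.219
0.45 [-0.0168  0.0185] -0.269
0.5 [-0.0194  0.0225] -0.319
0.55 [-0.0219  0.0265] -0.369
0.6 [-0.0241  0.0307] -0.419
0.65 [-0.0261  0.035 ] -0.469
0.7 [-0.0279  0.0394] -0.519
0.75 [-0.0294  0.0439] -0.569
0.8 [-0.0308  0.0485] -0.619
0.85 [-0.0319  0.0531] -0.669
0.9 [-0.0328  0.0578] -0.719
0.95 [-0.0334  0.0625] -0.769
1.0 [-0.0338  0.0672] -0.819
1.05 [-0.034  0.072] -0.869
1.1 [-0.0339  0.0767] -0.919
1.15 [-0.0336  0.0814] -0.969
1.2 [-0.0331  0.0862] -1.019
1.25 [-0.0323  0.0908] -1.069
1.3 [-0.0313  0.0955] -1.119
1.35 [-0.0301  0.1001] -1.169
```

View pics/s2.png

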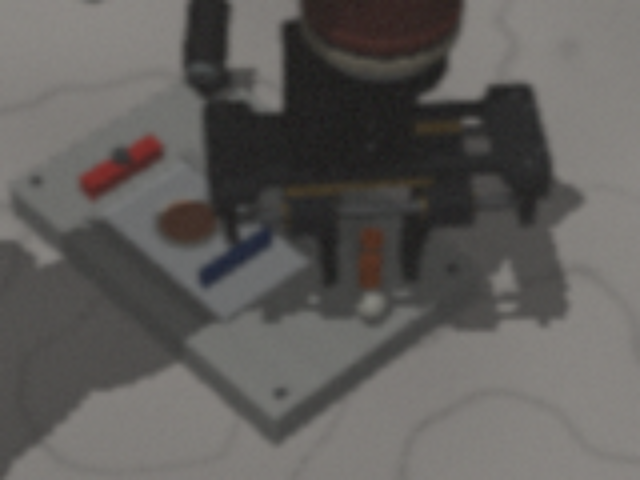

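The fingers straddle the post without touching it; in the crop the post is at (370,255) and the foot at (370,305). Swing to just before the plate edge.

{"method": "servo_tool", "body": {
  "gripper": [0.27,0.27,0.27,0.27,0.27,0.27,0.27,0.27,0.27,0.27,0.27,0.27,0.27,0.27],
  "travel": [
    [0,0,0],
    [0,0,0],
    [-0.0044,0.0041,0],
    [-0.0078,0.0075,0],
    [-0.011,0.011,0],
    [-0.014,0.0147,0],
    [-0.0168,0.0185,0],
    [-0.0194,0.0225,0],
    [-0.0219,0.0265,0],
    [-0.0241,0.0307,0],
    [-0.0261,0.035,0],
    [-0.0279,0.0394,0],
    [-0.0279,0.0394,0],
    [-0.0279,0.0394,0]
  ],
  "yaw": [0,0,-0.07,-0.12,-0.17,-0.22,-0.27,-0.32,-0.37,-0.42,-0.47,-0.52,-0.52,-0.52]
}}

```text
time: 4.75
tool_pos: [0.5184, 0.0022, 0.0746]
ee_rot: [3.142, -0.0, 0.362]
ft_force: [-0.7, -0.4, 0.3]
gripper_width: 0.0234
```

Run:
```python
from h import *
s=env.sense();p=s["tool_pos"];print(p,s["ee_rot"],s["ft_force"],s["gripper_width"])
f=grab_frame("side");cv2.imwrite("pics/s3.png",cv2.resize(f["pixels"][150:270,260:420],None,fx=4,fy=4))
```

```text
[0.51840131 0.00221721 0.07456187] [ 3.14156325e+00 -7.82365358e-05  3.61522089e-01] [-0.68694431 -0.39984488  0.30616887] 0.023425408217108302
```

View pics/s3.png

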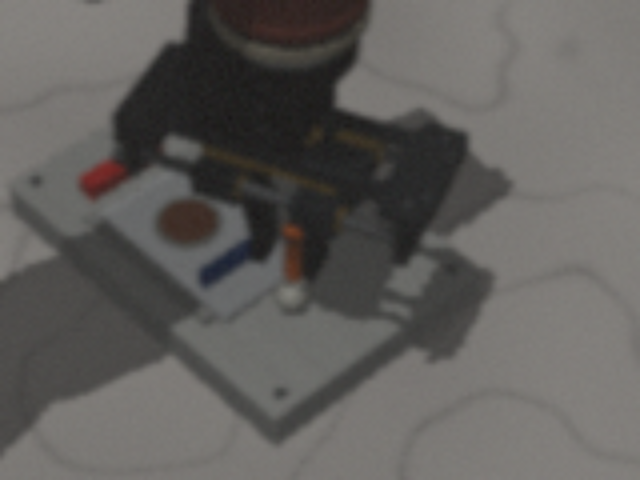

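{"method": "servo_tool", "body": {
  "gripper": [0.27,0.27,0.27,0.27,0.27,0.27,0.27,0.27],
  "travel": [
    [-0.0008,0.0022,0],
    [-0.0015,0.0045,0],
    [-0.0022,0.0068,0],
    [-0.0029,0.0091,0],
    [-0.0035,0.0114,0],
    [-0.004,0.0137,0],
    [-0.004,0.0137,0],
    [-0.004,0.0137,0]
  ],
  "yaw": [-0.025,-0.05,-0.075,-0.1,-0.125,-0.15,-0.15,-0.15]
}}

```text
time: 5.6
tool_pos: [0.5143, 0.0161, 0.0745]
ee_rot: [-3.141, 0.0, 0.21]
ft_force: [0.2, -0.5, -0.1]
gripper_width: 0.0235
```

{"method": "servo_tool", "body": {
  "gripper": [0.27,0.27,0.27,0.27,0.27,0.27],
  "travel": [
    [-0.0005,0.0024,0],
    [-0.0009,0.0047,0],
    [-0.0012,0.0071,0],
    [-0.0015,0.0094,0],
    [-0.0015,0.0094,0],
    [-0.0015,0.0094,0]
  ],
  "yaw": [-0.025,-0.05,-0.075,-0.1,-0.1,-0.1]
}}

```text
time: 6.2
tool_pos: [0.5132, 0.0244, 0.0749]
ee_rot: [3.141, -0.001, 0.108]
ft_force: [-0.4, -5.2, 4.7]
gripper_width: 0.0238
```

Run:
```python
from h import *
s=env.sense();p=s["tool_pos"];print(p,s["ee_rot"],s["ft_force"],s["gripper_width"])
f=grab_frame("side");cv2.imwrite("pics/s4.png",cv2.resize(f["pixels"][150:270,260:420],None,fx=4,fy=4))
```

```text
[0.51320342 0.02443737 0.07488743] [ 3.14058458e+00 -6.07686376e-04  1.07771168e-01] [-0.36300324 -5.1659314   4.68978103] 0.023838036913947272
```

View pics/s4.png

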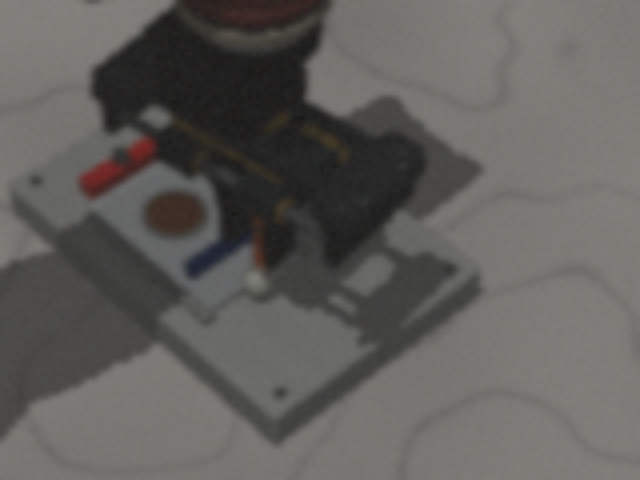

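{"method": "servo_tool", "body": {
  "gripper": [0.27,0.27,0.27,0.27,0.27,0.27],
  "travel": [
    [0,0,0.002],
    [0,0.001,0.004],
    [-0.0002,0.002,0.004],
    [-0.0003,0.003,0.004],
    [-0.0003,0.003,0.004],
    [-0.0003,0.003,0.004]
  ],
  "yaw": [0,-0.01,-0.02,-0.03,-0.03,-0.03]
}}

```text
time: 6.85
tool_pos: [0.5126, 0.0282, 0.0786]
ee_rot: [3.142, -0.0, 0.08]
ft_force: [-0.7, -3.3, 3.3]
gripper_width: 0.0233
```

{"method": "servo_tool", "body": {
  "gripper": [0.27,0.27,0.27,0.27,0.27,0.27],
  "travel": [
    [-0.0001,0.001,0],
    [-0.0002,0.002,0],
    [-0.0003,0.003,0],
    [-0.0004,0.004,0],
    [-0.0004,0.004,0],
    [-0.0004,0.004,0]
  ],
  "yaw": [-0.01,-0.02,-0.03,-0.04,-0.04,-0.04]
}}

```text
time: 7.45
tool_pos: [0.5122, 0.0328, 0.0785]
ee_rot: [-3.141, -0.0, 0.04]
ft_force: [0.2, -1.0, 1.5]
gripper_width: 0.0239
```

```bash
cat >> h.py <<'E'
def shot(name,cam="side",box=(150,270,260,420)):
    s=env.sense();print(np.round(np.r_[s["tool_pos"],s["ee_rot"][2],s["ft_force"],s["gripper_width"]],4),s["time"])
    f=grab_frame(cam);a,b,c,d=box;cv2.imwrite(f"pics/{name}.png",cv2.convertScaleAbs(cv2.resize(f["pixels"][a:b,c:d],None,fx=5,fy=5,interpolation=cv2.INTER_CUBIC),alpha=1.6));return f
E
python3 -c "
from h import *
shot('s5')"
```

```text
[ 0.5122  0.0328  0.0785  0.0402  0.2253 -1.0409  1.5208  0.0239] 7.45
```

View pics/s5.png

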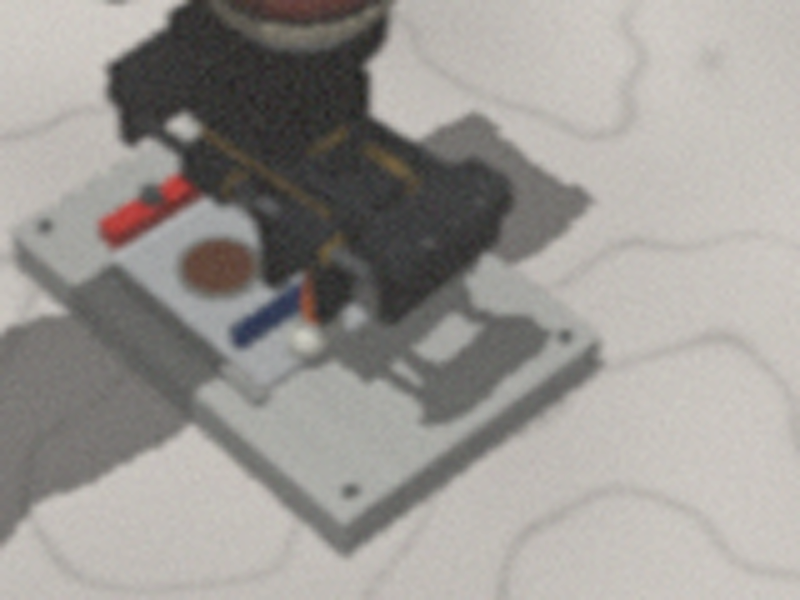

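The foot at (305,340) is on the plate, just short of the bar. Continue toward the bar and watch the force.

{"method": "servo_tool", "body": {
  "gripper": [0.27,0.27,0.27,0.27,0.27,0.27,0.27],
  "travel": [
    [0,0.001,0],
    [0,0.002,0],
    [0,0.003,0],
    [0,0.004,0],
    [0,0.005,0],
    [0,0.005,0],
    [0,0.005,0]
  ],
  "yaw": [-0.01,-0.02,-0.03,-0.04,-0.05,-0.05,-0.05]
}}

```text
time: 8.2
tool_pos: [0.512, 0.0375, 0.0785]
ee_rot: [-3.141, 0.0, -0.01]
ft_force: [-0.2, -1.7, 0.5]
gripper_width: 0.0231
```

{"method": "servo_tool", "body": {
  "gripper": [0.27,0.27,0.27,0.27,0.27,0.27,0.27],
  "travel": [
    [0,0.001,0],
    [0,0.002,0],
    [0,0.003,0],
    [0,0.004,0],
    [0,0.004,0],
    [0,0.004,0],
    [0,0.004,0]
  ],
  "yaw": [-0.01,-0.02,-0.03,-0.04,-0.04,-0.04,-0.04]
}}

```text
time: 8.9
tool_pos: [0.5121, 0.0415, 0.0785]
ee_rot: [-3.141, 0.0, -0.05]
ft_force: [0.5, -1.6, 0.2]
gripper_width: 0.0236
```

{"method": "servo_tool", "body": {
  "gripper": [0.27,0.27,0.27,0.27,0.27],
  "travel": [
    [0,0.001,0],
    [0,0.002,0],
    [0,0.003,0],
    [0,0.003,0],
    [0,0.003,0]
  ],
  "yaw": [-0.01,-0.02,-0.03,-0.03,-0.03]
}}

```text
time: 9.4
tool_pos: [0.5121, 0.0444, 0.0786]
ee_rot: [-3.141, 0.0, -0.08]
ft_force: [0.8, -1.6, 0.6]
gripper_width: 0.0237
```

{"method": "servo_tool", "body": {
  "gripper": [0.27,0.27,0.27,0.27,0.27],
  "travel": [
    [0,0.001,0],
    [0,0.002,0],
    [0,0.002,0],
    [0,0.002,0],
    [0,0.002,0]
  ],
  "yaw": [-0.01,-0.02,-0.02,-0.02,-0.02]
}}

```text
time: 9.9
tool_pos: [0.5122, 0.0461, 0.0786]
ee_rot: [3.141, -0.0, -0.1]
ft_force: [1.5, -5.2, 0.2]
gripper_width: 0.0233
```

```bash
python3 -c "
from h import *
shot('s6')"
```

```text
[ 0.5122  0.0461  0.0786 -0.1004  1.501  -5.2416  0.1914  0.0233] 9.9
```

View pics/s6.png

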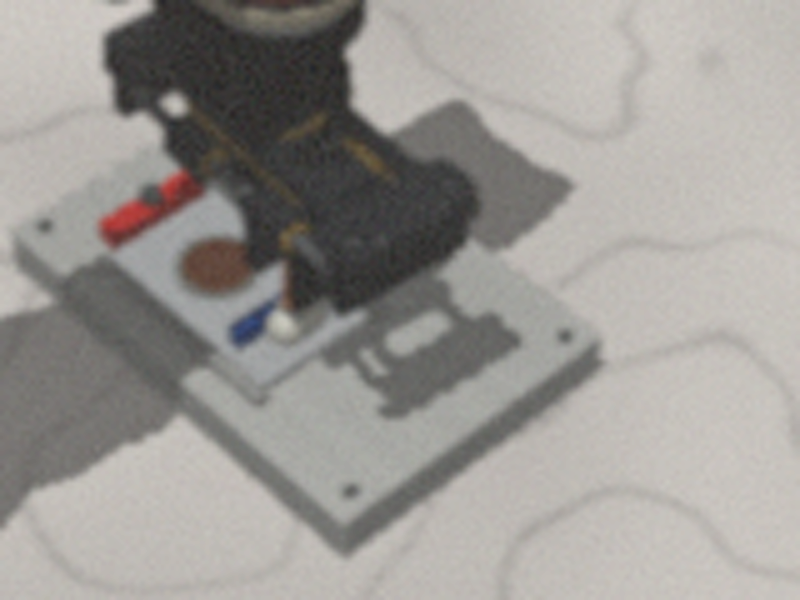

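The foot at (285,322) is against the bar, the plate is close to the stop and the push has begun (−5 N). Lean in.

{"method": "servo_tool", "body": {
  "gripper": [0.27,0.27,0.27,0.27],
  "travel": [
    [0,0.0005,0],
    [0,0.001,0],
    [0,0.001,0],
    [0,0.001,0]
  ],
  "yaw": [-0.005,-0.01,-0.01,-0.01]
}}

```text
time: 10.35
tool_pos: [0.5122, 0.0474, 0.0786]
ee_rot: [-3.141, -0.0, -0.11]
ft_force: [3.1, -2.8, -0.9]
gripper_width: 0.0237
```

{"method": "servo_tool", "body": {
  "gripper": [0.27,0.27,0.27,0.27],
  "travel": [
    [0.0005,0.0005,0],
    [0.0005,0.001,0],
    [0.0005,0.001,0],
    [0.0005,0.001,0]
  ],
  "yaw": [-0.005,-0.01,-0.01,-0.01]
}}

```text
time: 10.75
tool_pos: [0.5124, 0.0481, 0.0785]
ee_rot: [3.141, 0.0, -0.12]
ft_force: [-0.3, -5.5, 2.1]
gripper_width: 0.0235
```

{"method": "servo_tool", "body": {
  "gripper": [0.27,0.27,0.27,0.27],
  "travel": [
    [0,0.0005,0],
    [0,0.001,0],
    [0,0.001,0],
    [0,0.001,0]
  ],
  "yaw": [-0.005,-0.01,-0.01,-0.01]
}}

```text
time: 11.15
tool_pos: [0.5125, 0.0486, 0.0785]
ee_rot: [3.141, 0.0, -0.131]
ft_force: [1.3, -6.8, 2.6]
gripper_width: 0.024
```

{"method": "servo_tool", "body": {
  "gripper": [0.27,0.27,0.27,0.27],
  "travel": [
    [0,0.0005,0],
    [0,0.001,0],
    [0,0.001,0],
    [0,0.001,0]
  ],
  "yaw": [-0.005,-0.01,-0.01,-0.01]
}}

```text
time: 11.55
tool_pos: [0.5127, 0.0488, 0.0786]
ee_rot: [3.14, -0.0, -0.141]
ft_force: [1.5, -9.2, 2.4]
gripper_width: 0.0236
```

{"method": "servo_tool", "body": {
  "gripper": [0.27,0.27,0.27,0.27,0.27],
  "travel": [
    [0,0.0005,0],
    [0,0.001,0],
    [0,0.0015,0],
    [0,0.0015,0],
    [0,0.0015,0]
  ],
  "yaw": [0,0,0,0,0]
}}

```text
time: 12.05
tool_pos: [0.5127, 0.0491, 0.0786]
ee_rot: [3.139, -0.0, -0.142]
ft_force: [1.1, -14.2, 1.2]
gripper_width: 0.0237
```

{"method": "servo_tool", "body": {
  "gripper": [0.27,0.27,0.27,0.27,0.27,0.27],
  "travel": [
    [0,0,0],
    [0,0,0],
    [0,0,0],
    [0,0,0],
    [0,0,0],
    [0,0,0]
  ],
  "yaw": [0,0,0,0,0,0]
}}

```text
time: 12.65
tool_pos: [0.5127, 0.0491, 0.0786]
ee_rot: [3.139, -0.0, -0.142]
ft_force: [0.4, -13.0, 2.6]
gripper_width: 0.0236
```

```bash
python3 -c "
from h import *
F=[]
for i in range(6):
    F.append(env.sense()['ft_force']);grab_frame('top')
print(np.round(F,1))"
```

```text
[[  0.4 -13.    2.6]
 [  0.9 -13.5   1.9]
 [  0.3 -13.1   1.9]
 [  0.6 -14.    3.1]
 [  0.6 -14.3   2.3]
 [  0.8 -14.2   2.1]]
```

{"method": "servo_tool", "body": {
  "gripper": [0.27,0.27,0.27,0.27,0.27,0.6,0.6,0.6,0.6,0.6,0.6,0.6,0.6],
  "travel": [
    [0,-0.002,0],
    [0,-0.004,0],
    [0,-0.006,0],
    [0,-0.0077,0],
    [0,-0.0077,0],
    [0,-0.0077,0],
    [0,-0.0077,0],
    [0,-0.0077,0],
    [0,-0.0077,0],
    [0,-0.0077,0.03],
    [0,-0.0077,0.07],
    [0,-0.0077,0.11],
    [0,-0.0077,0.11]
  ],
  "yaw": [0,0,0,0,0,0,0,0,0,0,0,0,0]
}}

```text
time: 14.25
tool_pos: [0.5154, 0.0442, 0.1933]
ee_rot: [-3.138, -0.006, -0.141]
ft_force: [1.1, 0.3, -1.6]
gripper_width: 0.0519
```

{"method": "servo_tool", "body": {
  "gripper": [0,0,0,0,0,0,0,0,0,0,0,0],
  "travel": [
    [-0.012,0.05,0],
    [-0.023,0.1,0],
    [-0.035,0.145,0],
    [-0.047,0.19,0],
    [-0.055,0.23,0],
    [-0.063,0.264,0],
    [-0.063,0.264,-0.04],
    [-0.063,0.264,-0.08],
    [-0.063,0.264,-0.11],
    [-0.063,0.264,-0.13],
    [-0.063,0.264,-0.13],
    [-0.063,0.264,-0.13]
  ],
  "yaw": [0,0,0,0,0,0,0,0,0,0,0,0]
}}

```text
time: 15.45
tool_pos: [0.4498, 0.3079, 0.0588]
ee_rot: [3.141, 0.0, -0.141]
ft_force: [0.7, -0.0, 1.7]
gripper_width: 0.0003
```

```bash
python3 -c "
from h import *
shot('t7','top',(170,280,180,340))"
```

```text
[ 4.4980e-01  3.0790e-01  5.8800e-02 -1.4050e-01  6.8780e-01 -3.4900e-02
  1.6531e+00  3.0000e-04] 15.45
```

View pics/t7.png

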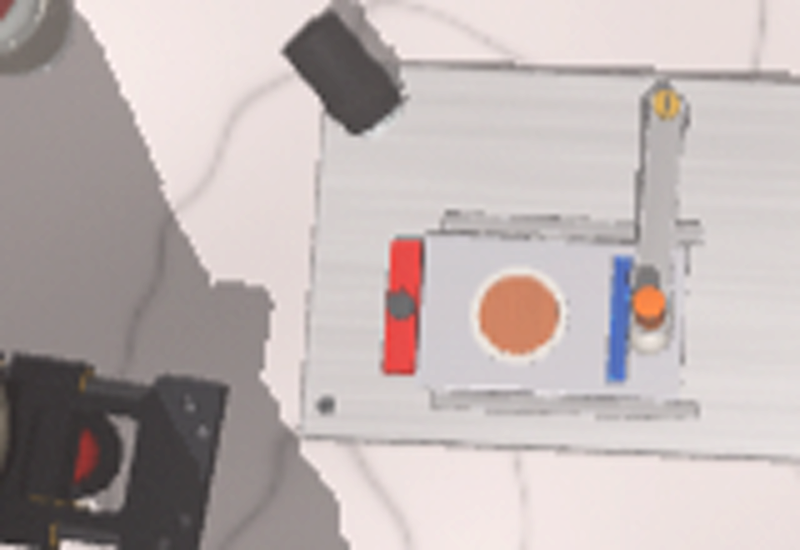

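The plate is against the red stop at (403,305) and the foot at (650,335) is touching the bar at (620,320). Press the button.

{"method": "servo_tool", "body": {
  "gripper": [0,0,0,0,0,0,0,0],
  "travel": [
    [0,0,-0.015],
    [0,0,-0.024],
    [0,0,-0.028],
    [0,0,-0.031],
    [0,0,-0.034],
    [0,0,-0.036],
    [0,0,-0.036],
    [0,0,-0.036]
  ],
  "yaw": [0,0,0,0,0,0,0,0]
}}

```text
time: 16.3
tool_pos: [0.4495, 0.3081, 0.0241]
ee_rot: [-3.141, 0.002, -0.141]
ft_force: [-10.8, -6.4, 26.6]
gripper_width: 0.0001
```

{"method": "servo_tool", "body": {
  "gripper": [0,0,0,0,0,0.6,0.6,0.6,0.6,0.6,0.6,0.6,0.6,0.6],
  "travel": [
    [0,0,0.02],
    [0,0,0.06],
    [0,0,0.11],
    [0,0,0.15],
    [0,0,0.167],
    [0.012,-0.05,0.167],
    [0.023,-0.1,0.167],
    [0.035,-0.145,0.167],
    [0.047,-0.19,0.167],
    [0.055,-0.23,0.167],
    [0.063,-0.264,0.167],
    [0.063,-0.264,0.167],
    [0.063,-0.264,0.167],
    [0.063,-0.264,0.167]
  ],
  "yaw": [0,0,0,0,0,0.05,0.05,0.05,0.05,0.05,0.05,0.05,0.05,0.05]
}}

```text
time: 17.7
tool_pos: [0.5126, 0.0452, 0.1895]
ee_rot: [-3.141, -0.0, -0.089]
ft_force: [-0.0, 0.9, -1.0]
gripper_width: 0.0516
```

Run:
```python
from h import *
s=env.sense();print(s["tool_pos"],s["ee_rot"],s["ft_force"],s["gripper_width"])
q0,y0=arc(1.15);print(q0,y0)
for th in np.arange(1.15,-.16,-.05):
    q,y=arc(th);print(round(th,2),np.round(q-q0,4),round(y-y0,3))
```

```text
[0.51257338 0.0452397  0.18948935] [-3.14122543e+00 -2.46432793e-05 -8.89761656e-02] [-0.01661048  0.8972339  -1.04533584] 0.05157059449033619
[0.512376   0.04444384] -0.08899999999999983
1.15 [0. 0.] 0.0
1.1 [-0.0003 -0.0047] 0.05
1.05 [-0.0004 -0.0095] 0.1
1.0 [-0.0002 -0.0142] 0.15
0.95 [ 0.0002 -0.019 ] 0.2
0.9 [ 0.0009 -0.0237] 0.25
0.85 [ 0.0017 -0.0283] 0.3
0.8 [ 0.0028 -0.033 ] 0.35
0.75 [ 0.0042 -0.0375] 0.4
0.7 [ 0.0057 -0.042 ] 0.45
0.65 [ 0.0075 -0.0464] 0.5
0.6 [ 0.0095 -0.0507] 0.55
0.55 [ 0.0118 -0.0549] 0.6
0.5 [ 0.0142 -0.059 ] 0.65
0.45 [ 0.0168 -0.0629] 0.7
0.4 [ 0.0196 -0.0668] 0.75
0.35 [ 0.0226 -0.0704] 0.8
0.3 [ 0.0258 -0.074 ] 0.85
0.25 [ 0.0292 -0.0773] 0.9
0.2 [ 0.0327 -0.0805] 0.95
0.15 [ 0.0364 -0.0835] 1.0
0.1 [ 0.0402 -0.0863] 1.05
0.05 [ 0.0442 -0.0889] 1.1
-0.0 [ 0.0483 -0.0914] 1.15
-0.05 [ 0.0525 -0.0936] 1.2
-0.1 [ 0.0568 -0.0956] 1.25
-0.15 [ 0.0612 -0.0974] 1.3
```

{"method": "servo_tool", "body": {
  "gripper": [0.6,0.6,0.6,0.6,0.6,0.27,0.27,0.27,0.27,0.27,0.27,0.27],
  "travel": [
    [0,0,-0.03],
    [0,0,-0.06],
    [0,0,-0.09],
    [0,0,-0.112],
    [0,0,-0.112],
    [0,0,-0.112],
    [0,0,-0.112],
    [0,0,-0.112],
    [0,0,-0.112],
    [0,0,-0.112],
    [0,0,-0.112],
    [0,0,-0.112]
  ],
  "yaw": [0,0,0,0,0,0,0,0,0,0,0,0]
}}

```text
time: 18.9
tool_pos: [0.5126, 0.0442, 0.0776]
ee_rot: [-3.141, -0.0, -0.09]
ft_force: [-0.2, -0.4, -0.4]
gripper_width: 0.0239
```

{"method": "servo_tool", "body": {
  "gripper": [0.27,0.27,0.27,0.27,0.27,0.27,0.27,0.27,0.27,0.27,0.27,0.27,0.27,0.27,0.27,0.27,0.27,0.27],
  "travel": [
    [-0.0003,-0.0047,0],
    [-0.0004,-0.0095,0],
    [-0.0002,-0.0142,0],
    [0.0002,-0.019,0],
    [0.0009,-0.0237,0],
    [0.0017,-0.0283,0],
    [0.0028,-0.033,0],
    [0.0042,-0.0375,0],
    [0.0057,-0.042,0],
    [0.0075,-0.0464,0],
    [0.0095,-0.0507,0],
    [0.0118,-0.0549,0],
    [0.0142,-0.059,0],
    [0.0168,-0.0629,0],
    [0.0196,-0.0668,0],
    [0.0226,-0.0704,0],
    [0.0258,-0.074,0],
    [0.0258,-0.074,0]
  ],
  "yaw": [0.05,0.1,0.15,0.2,0.25,0.3,0.35,0.4,0.45,0.5,0.55,0.6,0.65,0.7,0.75,0.8,0.85,0.85]
}}

```text
time: 20.7
tool_pos: [0.5387, -0.0304, 0.0775]
ee_rot: [3.141, 0.0, 0.76]
ft_force: [-0.9, -0.7, 0.3]
gripper_width: 0.0234
```

{"method": "servo_tool", "body": {
  "gripper": [0.27,0.27,0.27,0.27,0.27,0.27,0.27,0.27,0.27],
  "travel": [
    [0.0034,-0.0033,0],
    [0.0069,-0.0065,0],
    [0.0106,-0.0095,0],
    [0.0144,-0.0123,0],
    [0.0184,-0.0149,0],
    [0.0225,-0.0174,0],
    [0.0267,-0.0196,0],
    [0.0267,-0.0196,0],
    [0.0267,-0.0196,0]
  ],
  "yaw": [0.05,0.1,0.15,0.2,0.25,0.3,0.35,0.35,0.35]
}}

```text
time: 21.6
tool_pos: [0.5649, -0.0494, 0.0774]
ee_rot: [-3.141, 0.0, 1.107]
ft_force: [1.1, -0.3, -0.1]
gripper_width: 0.0236
```

{"method": "servo_tool", "body": {
  "gripper": [0.27,0.27,0.27,0.27],
  "travel": [
    [0.0013,-0.0006,0],
    [0.0026,-0.0012,0],
    [0.0026,-0.0012,0],
    [0.0026,-0.0012,0]
  ],
  "yaw": [0.01,0.03,0.03,0.03]
}}

```text
time: 22.0
tool_pos: [0.5667, -0.0501, 0.0772]
ee_rot: [-3.139, 0.0, 1.14]
ft_force: [-5.6, 2.3, 1.8]
gripper_width: 0.0237
```

{"method": "servo_tool", "body": {
  "gripper": [0.27,0.27,0.27,0.27,0.6,0.6,0.6,0.6,0.6,0.6,0.6,0.6,0.6],
  "travel": [
    [-0.002,0.001,0],
    [-0.004,0.002,0],
    [-0.0059,0.0029,0],
    [-0.0059,0.0029,0],
    [-0.0059,0.0029,0],
    [-0.0059,0.0029,0],
    [-0.0059,0.0029,0],
    [-0.0059,0.0029,0],
    [-0.0059,0.0029,0.03],
    [-0.0059,0.0029,0.07],
    [-0.0059,0.0029,0.11],
    [-0.15,0.003,0.15],
    [-0.15,0.003,0.15]
  ],
  "yaw": [0,0,0,0,0,0,0,0,0,0,0,0,0]
}}

```text
time: 23.3
tool_pos: [0.4653, -0.0483, 0.2149]
ee_rot: [3.14, 0.002, 1.139]
ft_force: [-0.2, 1.1, 0.4]
gripper_width: 0.0521
```

{"method": "servo_tool", "body": {
  "gripper": [0.6,0.6,0.6,0.6,0.6,0.6],
  "travel": [
    [-0.0,0.05,0.0],
    [0,0.1,0],
    [0,0.15,0],
    [0,0.2,0.0],
    [0,0.25,0],
    [0,0.25,0]
  ],
  "yaw": [0,0,0,0,0,0]
}}

```text
time: 23.9
tool_pos: [0.4639, 0.2096, 0.2138]
ee_rot: [-3.141, -0.001, 1.149]
ft_force: [0.7, -1.0, -0.0]
gripper_width: 0.0526
```

Run:
```python
from h import *
f=shot('t8','top',(170,280,210,370))
h=cv2.cvtColor(f["pixels"],cv2.COLOR_BGR2HSV)
for n,lo,hi,bx,z in(("post",(5,120,80),(20,255,255),(320,195,370,235),.097),("bar",(100,80,40),(130,255,255),(280,215,330,250),.048)):
    m=cv2.inRange(h,lo,hi);b=np.zeros_like(m);b[bx[1]:bx[3],bx[0]:bx[2]]=m[bx[1]:bx[3],bx[0]:bx[2]]
    if b.any():
        v,u=np.argwhere(b>0).mean(0);p=ray(f,u,v,z);print(n,p)
        if n=="post":
            d=p[:2]-PIV;a=np.arctan2(d[1],d[0]);print("theta",(np.pi+1.1+PSI-a)%(2*np.pi))
        else: print("plate y",(p[0]-.5135)*.039+(p[1]-.0699)+.031)
```

```text
[ 0.4639  0.2096  0.2138  1.1492  0.6778 -1.0226 -0.0096  0.0526] 23.9
post [ 0.55964655 -0.0459984   0.097     ]
theta 0.013909037024765425
bar [0.5119137  0.05662989 0.048     ]
plate y 0.017668021622468187
```

View pics/t8.png

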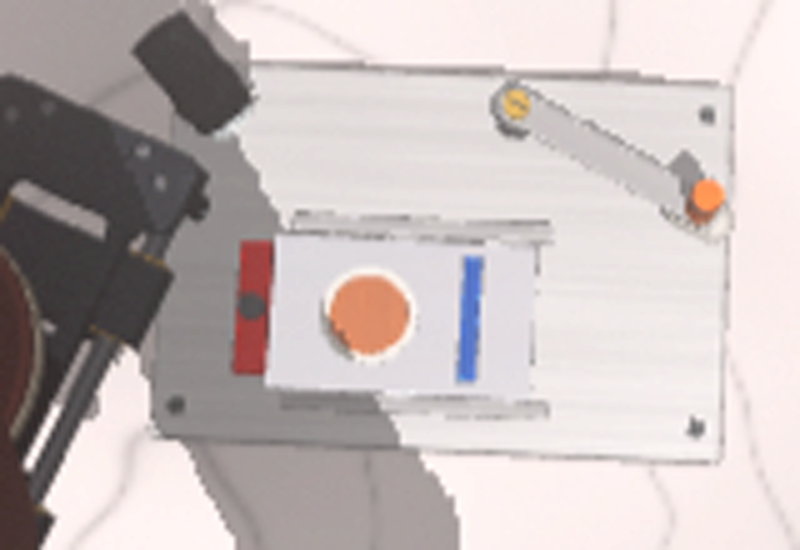

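The clip is parked with its post at (708,198), and the plate is against the stop at (265,310). Hand in.

```bash
python3 -c "
from h import *
print(env.job_done())"
```

```text
the job is handed in; nothing more can be done
None
```

I did the whole sequence and handed the job in at about 24 s of the 72 s allowed. The hand-in reports no verdict, so I don't know yet whether it passed.

- **Seating the plate:** I caged the orange post between the fingers, swung the clip onto the plate and brought its foot against the blue bar. I then pushed the plate onto the red stop and held a steady 13–14 N, measured at the wrist, for over 0.9 s.
- **Shutter:** After letting go, a top view showed the foot still at the bar and the plate at the stop. I then pressed the button to its hard stop. The fingertips reached 16 mm above the bench, about 6 mm below the button's measured rest height. The wrist read about 27 N there, far more than the 5 N needed.
- **Parking:** I swung the clip back until it met its parking stop with about 6 N, backed off and lifted clear.

**Last checks:** From the top camera, the clip is at about 0.014 rad (limit 0.08) and the plate at about y = 17.7 mm (allowed 8 to 22), lying in its channel. The wrist read about 1 N, which is noise level, with the gripper clear of everything. No checks failed or disagreed. I did not re-measure the tumbler, jar and tin, or look at the released button. The arm stayed well away from the tumbler, jar and tin.

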